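Find the hidden release notch of a tower computer and spring its side door

TASK

The workshop's tower computer lies on its side, ready for dusting out. Starting at either end of the strip along the top of its bezel, run a fingertip lightly along the strip to find the release notch hidden in it, press the key inside the notch all the way down so that the side door springs ajar, and take the finger away. Only touch and press: do not raise the door any further, and leave the things on the desk where they are.

Things in the scene. Friction and masses are not known exactly. Their poses are not given: they have to be found in the camera images.
- tower: dark tower computer lying on its side, fixed: 380 (its x, front to rear) x 430 (y) x 180 mm (z up). The dark grey plastic front bezel, 50 mm deep in x, faces -x, to the robot; behind it the grey steel side door, 324 x 424 mm, forms the top, hinged at the rear. Origin: centre of its underside, on the desk.
- edge_left (a point): +y end of the strip to feel along: the flat dark grey top of the bezel, 180 mm above the desk, level with this point, 220 mm long from here straight to edge_right, 50 mm wide in the tower's x. The point is 12 mm in (tower's +x) from the strip's front rim. Beyond it in +y an end cap stands 3 mm higher.
- edge_right (a point): -y end of the strip, otherwise like edge_left. The strip has one notch, of the same dark grey plastic, in its front rim: 50 mm long along the strip, 40 mm deep in x from the rim, open to the front and above. Its middle lies up to 50 mm either side of the strip's middle; just where is not given: feel or look for it.
- release_key (a joint): travel of the release key, m: 0 up, 0.007 at its stop. The key is a flat dark grey pad, 47 (y) x 38 mm (x), that fills the notch's floor, its top 6 mm below the strip's when up. It moves straight down against a spring, 2 N at first, 6 N at the stop, frees the door after about 4 mm and comes back up when let go.
- door_front (a point): middle of the side door's front edge, on its top face, just behind the bezel: 177 mm above the desk when shut and caught. The door is sprung: when the catch lets go it rises by itself and stays ajar with this point about 20 mm higher, at about 196 mm. Hinged along the tower's rear, it can be raised further by hand.
- duster_can: bystander: spray can, 52 mm in diameter, 186 mm tall, standing left of the tower; origin at the centre of its underside
- mug: bystander: white mug, 82 mm in diameter, 95 mm tall, right of the tower; origin at the centre of its underside
- screwdriver: bystander: screwdriver lying on the desk between robot and tower, left; origin under its middle
- tape_measure: bystander: tape measure, 72 x 36 x 66 mm, on the desk between robot and tower, right; origin at the centre of its underside

How it is judged:
On the way, in this order (a step that is already met when the one before it is completed fails the run):
1. a fingertip touches the top of the bezel strip at one of its ends (within 45 mm of edge_left or edge_right), with the key still up and the door still shut (contact force between the fingers and tower above 0.5 N and value of joint release_key below 0.001 m and height (world z) of door_front below 0.18 m and (horizontal distance between the grasp point and edge_left below 0.045 m or horizontal distance between the grasp point and edge_right below 0.045 m) and height (world z) of the grasp point above 0.175 m), for 0.2 s.
2. the key in the notch is pressed down (value of joint release_key above 0.0055 m), for 0.05 s.
At the end, for the whole second after the job is handed in: the side door stands ajar on its springs, the middle of its front edge 190 to 205 mm above the desk, and the release key has come back up to within 1 mm of its rest position (height (world z) of door_front between 0.19 and 0.205 m and value of joint release_key below 0.001 m); the robot touches nothing.
It fails at once if the door is raised beyond where its springs leave it (front edge over 220 mm above the desk) (height (world z) of door_front above 0.22 m).
It fails at once if the fingers press or strike the tower with more than 80 N (contact force between the fingers and tower above 80 N).
It fails at once if the spray can, mug, screwdriver or tape measure is moved by more than 20 mm (distance of any of duster_can, mug, screwdriver, tape_measure from where it was at the start of the episode above 0.02 m).
It also fails if it takes over 48 s, if anything falls off the work surface, if the arm or the gripper's body presses on something with over 40 N, if the wrist force passes 120 N, or if a joint passes its speed limit or range.

ROBOT

A 7-joint arm with a two-finger parallel gripper is mounted at the origin on the work surface. World frame = base frame: x ahead of the robot, y to its left, z up, the work surface at z = 0. Lengths are in m, angles in rad, forces in N, time in s.
With the tool pointing down it reaches from about 0.35 to 0.9 m from the base axis. Payload 8.1 kg.
Tool frame: the origin (TCP) lies midway between the tips of the shut fingers; the grasp point (between the pads) lies 19 mm behind it (r.hold_point_z is the distance from the TCP to the grasp point, in m); z points along the fingers, y is the line along which they close (so a half turn about z gives the same grasp; the last joint's range is limited). The gripper opens to 92 mm and grips with 3 to 60 N. Pads are 19 mm wide; open, the fingers measure 130 mm over their backs; the gripper's body (75 mm by 190 mm) begins 47 mm behind the grasp point.
Start: joints at [1.164, 0.434, 0.025, 1.573, -0.012, 1.134, -0.075], TCP at [0.187, -0.596, 0.227] pointing down, gripper open.
Joint ranges: [-2.62, 2.62], [-0.44, 2.09], [-1.27, 1.32], [0.08, 2.57], [-1.32, 4.46], [0.12, 2], [-2.74, 2.74]. Speed limits (rad/s): [2.22, 2.22, 3.01, 3.01, 3.14, 3.14, 3.14].

INTERFACE

Orientations are given as a unit quaternion [x, y, z, w].
In Python, from bench import r gives the robot as it stands.
- The arm moves only by the tool apply_moves, never from a script. Its argument "targets" is a list of rows, each an object of numbers: "dx", "dy", "dz": the shift along the tool's x, y, z in cm; "roll": the turn about the tool's z in rad; "claw": the opening, from 0 (shut) to 1 (fully open). In form: [{"dx": .., "dy": .., "dz": .., "roll": .., "claw": ..}, ...]. A call has 1 to 5 rows; each row is the pose to reach, as a shift and turn from the pose commanded when the call began, along the tool's axes at that moment; what a row does not reach only later rows make up. A row lasts 1/10 s, in which the tool goes at most 50 mm and 8.59 degrees, less where a joint would pass 70% of its speed; a pose out of reach is approached as far as the arm can. A call with a gripper value outside its range is refused whole. The fingers move at their own pace and stop on an object; "force" is the grip in N (left out, the last holds). Time passes only in rows, so rows that repeat a pose let the fingers close. It gives the time, the measured TCP pose, the force, the opening and the grip force at its end, in the units of the state.
- r.observe(): the state, without advancing time (a new reading comes with each control period).
- r.read_camera(name): name is "side" or "top" or "wrist"; returns a dict with "color" (480x640x3 uint8, red, green, blue), "depth" (480x640 float32, m along the optical axis (not along the pixel's ray), 0 where there is no reading), "fovy" (degrees; the focal length in pixels is half the picture's height over the tangent of half this angle, whatever the lens; pixels are square), "cx", "cy" (the principal point, pixels), "pose" (4x4, takes a point from camera to world coordinates); the wrist camera has in their place "tool_from_camera" (4x4, takes a point from camera to tool coordinates, whose origin is the TCP and whose axes are the flange's). Camera axes: x right, y down, z forward; pixel columns grow to the right and rows downward; lengths in m; the calibration is good to about 2 mm. A picture is of the moment at which its call begins: read the wrist's pose just before it.
- r.close_job(): hands the job in; it is judged then, once.
The state is a dict: "time": time; "qpos": joint angles; "dq": joint speeds; "joint_efforts": joint torques, N m; "tcp_pos": TCP position; "eef_rot": TCP orientation; "ft_force": force on the tool from outside, world axes, zero at the start; "wrist_torque": the same for the moment, N m; "opening": finger opening in m; "grip_force": force on a finger pad.
Only numpy, scipy, OpenCV 4.12 (cv2) and the standard library are available. Lean on these libraries where they do the work, as an engineer would, in place of code of your own. Each camera call takes 0.05 s, during which the arm holds its last target. There are 200 camera calls.

## Working session

There is one attempt and no reset: what is moved stays moved. The work goes in short steps, Python scripts to look and compute and a tool call to move; the robot and the scene stay as the last step left them, time stands still between calls to the robot, and variables do not carry over. Pictures are saved under pics/ and viewed, at most 10 in all, crops included, and the job is handed in when it is done.

Besides the shell and the picture viewer there is one more tool, called after ">>>" as a command line: name --argument value ..., lists and objects as JSON in quotes. apply_moves: Moves the arm, as the interface text tells. Its arguments: {"type":"object","properties":{"targets":{"type":"array","items":{"type":"object","properties":{"dx":{"type":"number"},"dy":{"type":"number"},"dz":{"type":"number"},"roll":{"type":"number"},"claw":{"type":"number"}}}},"force":{"type":"number"}},"required":["targets"]}

```bash
mkdir -p pics; python3 - <<'E'
from bench import r
import cv2,numpy as np
s=r.observe();print(s['time'],s['tcp_pos'],s['eef_rot'],s['opening'],r.hold_point_z)
for n in("top","side"):
    c=r.read_camera(n);np.savez(f"{n}.npz",**c)
    cv2.imwrite(f"pics/{n}.png",c["color"][:,:,::-1]);print(n,c["fovy"],c["cx"],c["cy"],c["pose"].round(3).tolist())
E
```

```text
0.0 [ 0.18678031 -0.59591003  0.22594105] [ 9.88487165e-01  1.51302707e-01 -2.00214172e-04 -7.58940277e-04] 0.09196597797492885 0.0188
top 46.34340469855442 325.53328207039254 234.00875803932064 [[0.012, -0.992, 0.126, 0.353], [-1.0, -0.014, -0.012, 0.004], [0.013, -0.126, -0.992, 1.391], [0.0, 0.0, 0.0, 1.0]]
side 50.57162803509085 318.46947793627885 235.88698535898084 [[0.681, 0.461, -0.569, 1.3], [0.732, -0.449, 0.512, -0.705], [-0.019, -0.765, -0.643, 1.022], [0.0, 0.0, 0.0, 1.0]]
```

View pics/top.png

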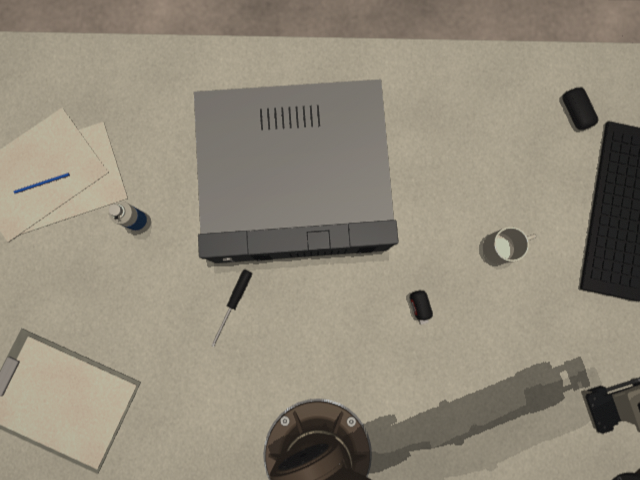

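View pics/side.png

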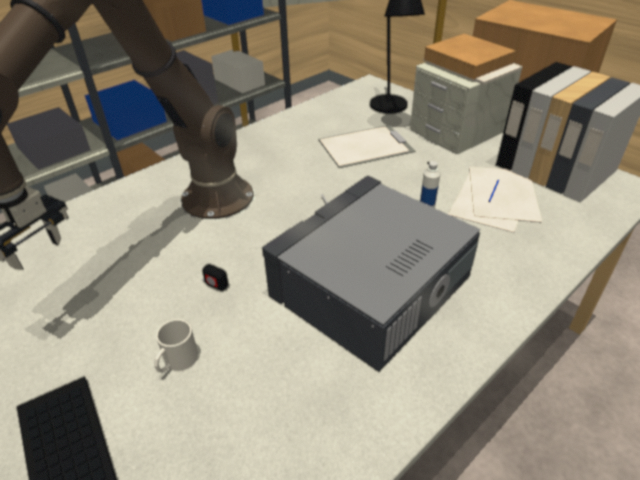

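The top view shows the bezel with strip ends near columns 247 and 349. The notch is outlined at columns 307–330, rows 231–249. I'll enlarge it and project the pixels onto z = 0.18.

```bash
cat > h.py <<'E'
import numpy as np
def px2w(c,u,v,z,pose=None):
    P=c["pose"] if pose is None else pose
    f=240/np.tan(np.radians(float(c["fovy"]))/2)
    d=P[:3,:3]@np.array([(u-c["cx"])/f,(v-c["cy"])/f,1.]); o=P[:3,3]
    return o+d*(z-o[2])/d[2]
E
python3 - <<'E'
import numpy as np,cv2
from h import *
c=np.load("top.npz")
for n,u,v,z in[("notchBL",307.5,232,.18),("notchBR",329.5,231,.18),("Lback",247,233,.18),("Rback",348.5,224,.18),("capLback",199,235,.183),("capRback",396,221,.183),("doorRL",194,92,.177),("doorRR",381,80,.177)]:print(n,px2w(c,u,v,z).round(4))
im=c["color"][205:270,190:405,::-1].astype(float)*2.2
cv2.imwrite("pics/z.png",cv2.resize(np.clip(im,0,255).astype(np.uint8),(774,234),interpolation=cv2.INTER_CUBIC))
E
```

```text
notchBL [0.5112 0.029  0.18  ]
notchBR [ 0.514  -0.0189  0.18  ]
Lback [0.5072 0.1605 0.18  ]
Rback [ 0.53   -0.0602  0.18  ]
capLback [0.501  0.2637 0.183 ]
capRback [ 0.5376 -0.1637  0.183 ]
doorRL [0.8254 0.2892 0.177 ]
doorRR [ 0.861  -0.1317  0.177 ]
```

View pics/z.png

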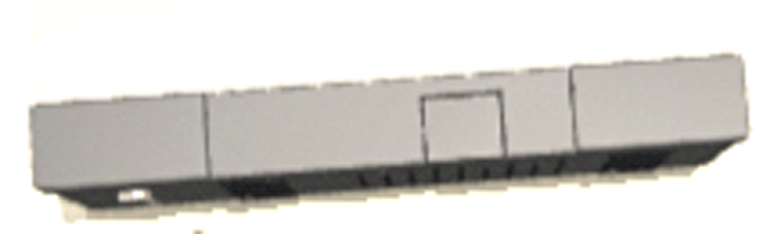

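The notch is clearly visible. Its middle is at about (0.493, 0.003) and the tower's yaw is about +4.9°. The left end, around (0.470, 0.156), has the longer free run, so I'll start there. First I shut the fingers, rise and go across.

>>> apply_moves --targets '[{"dx":4,"dy":-2,"dz":-2,"claw":0},{"dx":8,"dy":-5,"dz":-4,"claw":0},{"dx":12,"dy":-8,"dz":-5,"claw":0},{"dx":16,"dy":-11,"dz":-5,"claw":0},{"dx":19,"dy":-15,"dz":-5,"claw":0}]'

```text
invalid input at $.targets[0]: expected keys dx, dy, dz, roll, claw
```

>>> apply_moves --targets '[{"dx":3,"dy":-4,"claw":0},{"dx":6,"dy":-8,"claw":0},{"dx":9,"dy":-12,"claw":0},{"dx":12,"dy":-16,"claw":0},{"dx":15,"dy":-20,"claw":0}]'

```text
invalid input at $.targets[0]: expected keys dx, dy, dz, roll, claw
```

>>> apply_moves --targets '[{"dx":2,"dy":-4,"claw":0},{"dx":4,"dy":-8,"claw":0},{"dx":6,"dy":-12,"claw":0},{"dx":8,"dy":-16,"claw":0},{"dx":8,"dy":-16,"claw":0}]'

```text
invalid input at $.targets[0]: expected keys dx, dy, dz, roll, claw
```

All five keys are required, so I'll resend with the full rows.

>>> apply_moves --targets '[{"dx":4,"dy":-2,"dz":-2,"roll":0,"claw":0},{"dx":8,"dy":-5,"dz":-4,"roll":0,"claw":0},{"dx":12,"dy":-8,"dz":-5,"roll":0,"claw":0},{"dx":16,"dy":-11,"dz":-5,"roll":0,"claw":0},{"dx":19,"dy":-15,"dz":-5,"roll":0,"claw":0}]'

```text
time: 0.6
tcp_pos: [0.3238, -0.399, 0.2769]
eef_rot: [0.988, 0.152, 0.0, 0.0]
ft_force: [0.3, -0.7, 0.6]
opening: 0.0565
grip_force: 0.0
```

>>> apply_moves --targets '[{"dx":3,"dy":-4,"dz":0,"roll":0,"claw":0},{"dx":6,"dy":-8,"dz":0,"roll":0,"claw":0},{"dx":9,"dy":-12,"dz":0,"roll":0,"claw":0},{"dx":12,"dy":-16,"dz":0,"roll":0,"claw":0},{"dx":15,"dy":-20,"dz":0,"roll":0,"claw":0}]'

```text
time: 1.1
tcp_pos: [0.4051, -0.1629, 0.2767]
eef_rot: [0.988, 0.151, -0.0, 0.0]
ft_force: [1.2, -1.5, -0.5]
opening: 0.0162
grip_force: 0.0
```

>>> apply_moves --targets '[{"dx":2.5,"dy":-4,"dz":0,"roll":0,"claw":0},{"dx":5,"dy":-8,"dz":0,"roll":0,"claw":0},{"dx":7.5,"dy":-12,"dz":0,"roll":0,"claw":0},{"dx":10,"dy":-16,"dz":0,"roll":0,"claw":0},{"dx":12.5,"dy":-20,"dz":0,"roll":0,"claw":0}]'

```text
time: 1.6
tcp_pos: [0.4645, 0.065, 0.2767]
eef_rot: [0.989, 0.151, -0.0, 0.0]
ft_force: [0.3, -1.2, 0.5]
opening: 0.0004
grip_force: 0.0
```

>>> apply_moves --targets '[{"dx":2,"dy":-3,"dz":1,"roll":0.08,"claw":0},{"dx":3.2,"dy":-5.3,"dz":3,"roll":0.218,"claw":0},{"dx":3.2,"dy":-5.3,"dz":5,"roll":0.218,"claw":0},{"dx":3.2,"dy":-5.3,"dz":6,"roll":0.218,"claw":0},{"dx":3.2,"dy":-5.3,"dz":6,"roll":0.218,"claw":0}]'

```text
time: 2.1
tcp_pos: [0.4782, 0.1225, 0.2153]
eef_rot: [0.999, 0.043, -0.002, 0.001]
ft_force: [-0.3, 0.1, 0.5]
opening: 0.0007
grip_force: 0.0
```

```bash
python3 - <<'E'
from bench import r
import cv2,numpy as np
s=r.observe();print(s['time'],s['tcp_pos'],s['eef_rot'],s['opening'],s['ft_force'])
c=r.read_camera("wrist");np.savez("w.npz",tcp=s['tcp_pos'],rot=s['eef_rot'],**c)
print(c['tool_from_camera'].round(3).tolist(),c['fovy'])
cv2.imwrite("pics/w.png",np.clip(c["color"][:,:,::-1].astype(float)*1.8,0,255).astype(np.uint8))
E
```

```text
2.1 [0.47824475 0.12248484 0.21532175] [ 9.99073772e-01  4.29978181e-02 -1.57908839e-03  5.39884283e-04] 0.0006986042648218823 [-0.33443258  0.09162422  0.50710818]
[[-0.001, -0.965, -0.261, 0.068], [1.0, -0.001, 0.001, 0.001], [-0.001, -0.261, 0.965, -0.158], [0.0, 0.0, 0.0, 1.0]] 58.46256273252821
```

View pics/w.png

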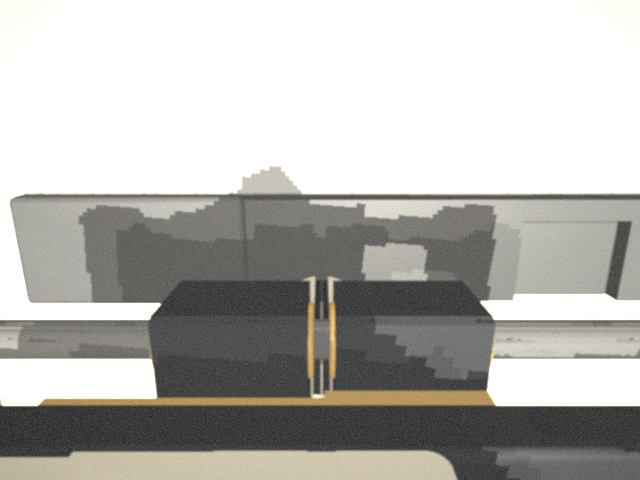

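The wrist view shows the left cap seam at column 244, the strip's back edge at row 197, and the notch's back edge at row 221 between columns 522 and 630. I'll convert these to positions.

```bash
python3 - <<'E'
import numpy as np
from scipy.spatial.transform import Rotation as R
from h import *
c=np.load("w.npz");T=np.eye(4);T[:3,:3]=R.from_quat(c['rot']).as_matrix();T[:3,3]=c['tcp'];P=T@c['tool_from_camera']
for n,u,v in[("seam back",244,198),("notchBL",522,222),("notchBR",630,222),("notchFR",617,299),("rim L of fingers",100,302)]:
    w=px2w(c,u,v,.18,P);print(n,w.round(4),"rel tool cm",(T[:3,:3].T@(w-T[:3,3])*100).round(2))
E
```

```text
seam back [0.5093 0.1593 0.18  ] rel tool cm [ 3.42 -3.41  3.52]
notchBL [0.509 0.031 0.18 ] rel tool cm [2.29 9.37 3.53]
notchBR [ 0.5132 -0.0188  0.18  ] rel tool cm [ 2.28 14.37  3.54]
notchFR [ 0.475 -0.023  0.18 ] rel tool cm [-1.56 14.47  3.55]
rim L of fingers [0.4523 0.227  0.18  ] rel tool cm [ -1.68 -10.64   3.53]
```

The close view agrees with the top view. The notch middle is at tool (+0.35, +11.9) cm and the strip surface is 3.5 cm below the tip. Next I descend gently near the left end.

>>> apply_moves --targets '[{"dx":0.3,"dy":-0.6,"dz":1.5,"roll":0,"claw":0},{"dx":0.3,"dy":-0.6,"dz":2.5,"roll":0,"claw":0},{"dx":0.3,"dy":-0.6,"dz":3.0,"roll":0,"claw":0},{"dx":0.3,"dy":-0.6,"dz":3.2,"roll":0,"claw":0},{"dx":0.3,"dy":-0.6,"dz":3.2,"roll":0,"claw":0}]'

```text
time: 2.65
tcp_pos: [0.4818, 0.1293, 0.1849]
eef_rot: [0.999, 0.043, 0.0, 0.0]
ft_force: [-0.5, -0.2, -0.5]
opening: 0.0005
grip_force: 0.0
```

>>> apply_moves --targets '[{"dx":0,"dy":0,"dz":0.1,"roll":0,"claw":0},{"dx":0,"dy":0,"dz":0.2,"roll":0,"claw":0},{"dx":0,"dy":0,"dz":0.25,"roll":0,"claw":0}]'

```text
time: 2.95
tcp_pos: [0.4818, 0.1297, 0.1823]
eef_rot: [0.999, 0.043, 0.0, -0.0]
ft_force: [-0.3, -0.1, -0.6]
opening: 0.0002
grip_force: 0.0
```

>>> apply_moves --targets '[{"dx":0,"dy":0,"dz":0.1,"roll":0,"claw":0},{"dx":0,"dy":0,"dz":0.2,"roll":0,"claw":0},{"dx":0,"dy":0,"dz":0.25,"roll":0,"claw":0},{"dx":0,"dy":0,"dz":0.25,"roll":0,"claw":0}]'

```text
time: 3.35
tcp_pos: [0.4818, 0.1297, 0.1803]
eef_rot: [0.999, 0.043, 0.0, 0.0]
ft_force: [-2.7, -0.2, 8.0]
opening: 0.0003
grip_force: 4.0
```

The tip is on the strip with 8 N. I'll ease to a lighter touch and hold it past 0.2 s.

>>> apply_moves --targets '[{"dx":0,"dy":0,"dz":-0.02,"roll":0,"claw":0},{"dx":0,"dy":0,"dz":-0.02,"roll":0,"claw":0},{"dx":0,"dy":0,"dz":-0.02,"roll":0,"claw":0},{"dx":0,"dy":0,"dz":-0.02,"roll":0,"claw":0}]'

```text
time: 3.75
tcp_pos: [0.4818, 0.1297, 0.1803]
eef_rot: [0.999, 0.043, 0.0, 0.0]
ft_force: [-2.6, -1.0, 6.5]
opening: 0.0005
grip_force: 3.3
```

>>> apply_moves --targets '[{"dx":0,"dy":0.6,"dz":0,"roll":0,"claw":0},{"dx":0,"dy":1.2,"dz":0,"roll":0,"claw":0},{"dx":0,"dy":1.8,"dz":0,"roll":0,"claw":0},{"dx":0,"dy":2.4,"dz":0,"roll":0,"claw":0},{"dx":0,"dy":3,"dz":0,"roll":0,"claw":0}]'

```text
time: 4.25
tcp_pos: [0.4849, 0.0999, 0.1803]
eef_rot: [0.999, 0.043, 0.001, -0.0]
ft_force: [-0.0, 4.0, 5.1]
opening: 0.0004
grip_force: 2.7
```

>>> apply_moves --targets '[{"dx":0,"dy":0.7,"dz":0,"roll":0,"claw":0},{"dx":0,"dy":1.4,"dz":0,"roll":0,"claw":0},{"dx":0,"dy":2.1,"dz":0,"roll":0,"claw":0},{"dx":0,"dy":2.8,"dz":0,"roll":0,"claw":0},{"dx":0,"dy":3.5,"dz":0,"roll":0,"claw":0}]'

```text
time: 4.75
tcp_pos: [0.4878, 0.0649, 0.1803]
eef_rot: [0.999, 0.043, 0.001, -0.0]
ft_force: [-0.5, 3.1, 5.5]
opening: 0.0004
grip_force: 2.8
```

>>> apply_moves --targets '[{"dx":0,"dy":1.2,"dz":0,"roll":0,"claw":0},{"dx":0,"dy":2.4,"dz":0,"roll":0,"claw":0},{"dx":0,"dy":3.6,"dz":0,"roll":0,"claw":0},{"dx":0,"dy":4.8,"dz":0,"roll":0,"claw":0},{"dx":0,"dy":5.4,"dz":0,"roll":0,"claw":0}]'

```text
time: 5.25
tcp_pos: [0.4915, 0.0087, 0.1794]
eef_rot: [0.999, 0.042, -0.001, 0.001]
ft_force: [0.2, 0.3, 0.1]
opening: 0.0007
grip_force: 0.0
```

The force fell to zero and the tip sank, so it's over the notch. I'll centre it (dy +0.4) and press down to the key's stop.

>>> apply_moves --targets '[{"dx":0,"dy":0.4,"dz":0,"roll":0,"claw":0},{"dx":0,"dy":0.4,"dz":0.3,"roll":0,"claw":0},{"dx":0,"dy":0.4,"dz":0.6,"roll":0,"claw":0},{"dx":0,"dy":0.4,"dz":0.8,"roll":0,"claw":0},{"dx":0,"dy":0.4,"dz":0.9,"roll":0,"claw":0}]'

```text
time: 5.75
tcp_pos: [0.4922, 0.0072, 0.1708]
eef_rot: [0.999, 0.043, -0.0, 0.0]
ft_force: [-1.9, -1.4, 4.9]
opening: 0.0001
grip_force: 2.6
```

>>> apply_moves --targets '[{"dx":0,"dy":0,"dz":0.1,"roll":0,"claw":0},{"dx":0,"dy":0,"dz":0.2,"roll":0,"claw":0},{"dx":0,"dy":0,"dz":0.3,"roll":0,"claw":0},{"dx":0,"dy":0,"dz":0.35,"roll":0,"claw":0},{"dx":0,"dy":0,"dz":0.35,"roll":0,"claw":0}]'

```text
time: 6.25
tcp_pos: [0.4922, 0.0072, 0.1674]
eef_rot: [0.999, 0.043, -0.0, 0.0]
ft_force: [-1.8, -1.5, 5.2]
opening: 0.0004
grip_force: 2.8
```

The spring feels right (5 N at 6.6 mm). I'll go a little further to the stop, then lift away.

>>> apply_moves --targets '[{"dx":0,"dy":0,"dz":0.1,"roll":0,"claw":0},{"dx":0,"dy":0,"dz":0.1,"roll":0,"claw":0},{"dx":0,"dy":0,"dz":0.1,"roll":0,"claw":0}]'

```text
time: 6.55
tcp_pos: [0.4923, 0.0072, 0.1672]
eef_rot: [0.999, 0.043, 0.0, 0.0]
ft_force: [-4.7, -1.9, 14.7]
opening: 0.0006
grip_force: 6.9
```

The force rose to 14.7 N with no further travel, so the key is on its stop. I'll lift away.

>>> apply_moves --targets '[{"dx":0,"dy":0,"dz":-1,"roll":0,"claw":0},{"dx":0,"dy":0,"dz":-3,"roll":0,"claw":0},{"dx":-2,"dy":0,"dz":-6,"roll":0,"claw":0},{"dx":-4,"dy":0,"dz":-9,"roll":0,"claw":0},{"dx":-4,"dy":0,"dz":-9,"roll":0,"claw":0}]'

```text
time: 7.05
tcp_pos: [0.4524, 0.0043, 0.2599]
eef_rot: [0.999, 0.043, 0.002, 0.0]
ft_force: [0.7, -0.6, 0.9]
opening: 0.0002
grip_force: 0.0
```

```bash
python3 - <<'E'
from bench import r
import numpy as np,cv2
s=r.observe();print(s['time'],s['tcp_pos'],s['ft_force'])
c=r.read_camera("side");cv2.imwrite("pics/s2.png",c["color"][100:400,180:560,::-1].repeat(2,0).repeat(2,1)[:600,:760])
f=240/np.tan(np.radians(c["fovy"])/2);P=c["pose"]
v,u=np.mgrid[0:480,0:640];d=c["depth"]
W=np.stack([(u-c["cx"])*d/f,(v-c["cy"])*d/f,d],-1)@P[:3,:3].T+P[:3,3]
y=np.array([-.085,.996]);x=np.array([.996,.085]);o=np.array([.4885,.049])
a=(W[...,:2]-o)
for lo in(.045,.06,.1,.2,.3):
    m=(d>0)&(abs(a@x-lo)<.008)&((a@y)<-.08)&((a@y)>-.2)&(W[...,2]>.16);print(lo,m.sum(),np.median(W[...,2][m]) if m.any() else None)
E
```

```text
7.05 [0.45242538 0.00432672 0.25985069] [ 0.70582647 -0.59564059  0.88988883]
0.045 214 0.19684699295732638
0.06 219 0.19589911423183082
0.1 221 0.19351067337136663
0.2 251 0.1874249673660907
0.3 277 0.18153443490325594
```

View pics/s2.png

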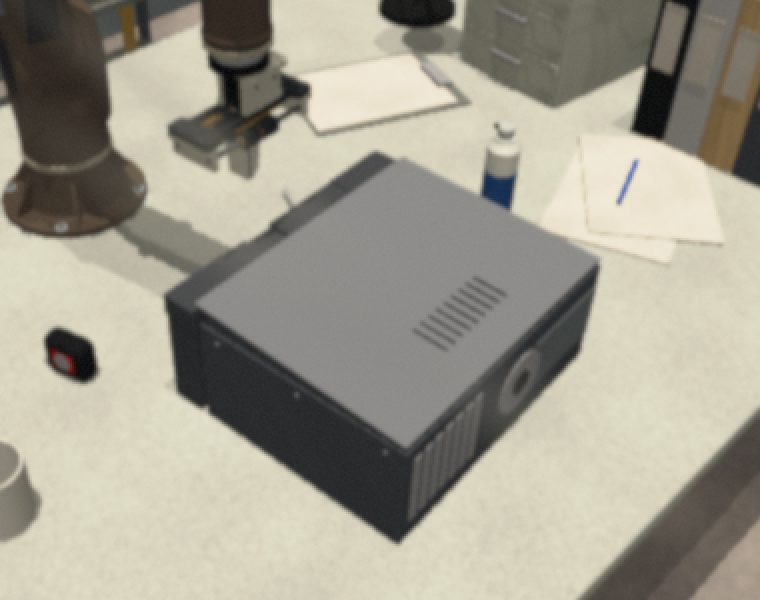

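The side crop shows the door ajar, with its front edge around (200, 300) to (405, 165). Depth puts that edge at 0.197 m, and the gripper is clear of everything. I'll hand it in.

```bash
python3 -c "
from bench import r
print(r.close_job())"
```

```text
the job is handed in; nothing more can be done
None
```

I touched the strip at its left end, slid along it to the notch and pressed the key to its stop; the side door sprang ajar (front edge at about 197 mm), the finger is clear, and I handed in the job, which returned no verdict.

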